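# Level the rocking spice stand and load it

## Robot

A 6-joint arm with a two-finger parallel gripper is mounted at the origin on a cart in front of the work surface, level with it; the furniture and walls round the work are solid. World frame = base frame: x ahead of the robot, y to its left, z up, the work surface at z = 0. Lengths are in m, angles in rad, forces in N, time in s.
With the tool pointing down it reaches from about 0.25 to 0.725 m from the base axis. Payload 4 kg.
Tool frame: the origin (TCP) lies between the finger pads, 19 mm behind the fingertips; this is the grasp point; z points along the fingers, y is the line along which they close (so a half turn about z gives the same grasp; the last joint's range is limited). The gripper opens to 85 mm and grips with 20 to 120 N. Pads are 22 mm wide; open, the fingers measure 114 mm over their backs; the gripper's body (76 mm by 85 mm) begins 54 mm behind the grasp point. The pads swing forward as they close: fully open they stand 13 mm farther back than shut.
Start: joints at [1.1, 0.241, 0.005, 1.335, 0, 1.571], TCP at [0.227, 0.446, 0.25] pointing down, gripper open.
Joint ranges: [-2.72, 2.72], [-1.05, 1.87], [-1.09, 1.28], [-1.99, 2.15], [-1.42, 1.44], [-3.14, 3.14]. Speed limits (rad/s): [2.79, 2.79, 3.14, 3.14, 3.14, 3.14].

## Interface

Orientations are given as a rotation vector (axis times angle).
In Python, from station import arm gives the robot as it stands.
- The arm moves only by the tool jog_arm, never from a script. Its argument "deltas" is one flat list of numbers, 7 for each row, row after row: the shift along the world's x, y, z in units of 80 cm (1.0 is 80 cm), then the turn, a rotation vector about the world's x, y, z in units of pi/2 rad (1.0 is pi/2 rad), then the opening, from -1 (shut) to 1 (fully open). In form: [tx, ty, tz, wx, wy, wz, hand, tx, ty, tz, wx, wy, wz, hand, ...]. A call has 1 to 10 rows; each row is the pose to reach, as a shift and turn from the pose commanded when the call began; what a row does not reach only later rows make up. A row lasts 1/12 s, in which the tool goes at most 41.7 mm and 7.16 degrees, less where a joint would pass 70% of its speed; a pose out of reach is approached as far as the arm can. A call with a number of a shift or a turn outside -1 to 1 is refused whole. A call with a gripper value outside its range is refused whole. The fingers move at their own pace and stop on an object; "grip_force" is the grip in N (left out, the last holds). Time passes only in rows, so rows that repeat a pose let the fingers close. It gives the time, the measured TCP pose, the force, the opening and the grip force at its end, in the units of the state.
- arm.get_obs(): the state, without advancing time (a new reading comes with each control period).
- arm.capture(name): name is "scene" or "side" or "wrist"; returns a dict with "img" (420x560x3 uint8, blue, green, red), "intrinsics" (3x3 intrinsics, pixels), "eye" and "rotation" of the camera in the world; the wrist camera has in their place "tool_from_camera" (4x4, takes a point from camera to tool coordinates, whose origin is the TCP and whose axes are the flange's). Camera axes: x right, y down, z forward; pixel columns grow to the right and rows downward; lengths in m; the calibration is good to about 2 mm. A picture is of the moment at which its call begins: read the wrist's pose just before it. There is no depth.
- arm.job_done(): hands the job in; it is judged then, once.
The state is a dict: "time": time; "joint_positions": joint angles; "dq": joint speeds; "joint_efforts": joint torques, N m; "ee_pos": TCP position; "ee_rot": TCP orientation; "contact_force": force on the tool from outside, world axes, zero at the start; "ft_torque": the same for the moment, N m; "width": finger opening in m; "grasp_force": force on a finger pad.
Only numpy, scipy, OpenCV 4.12 (cv2) and the standard library are available. Lean on these libraries where they do the work, as an engineer would, in place of code of your own. Each camera call takes 0.05 s, during which the arm holds its last target. There are 200 camera calls.

## Task

The sloped spice stand rocks because the foot under its star knob is screwed up too far: turn the knob until all four feet carry the stand on the worktop and it no longer wobbles, and let go. Only then put the two spice jars from in front of the hob into the sloped tray side by side, each standing flat on the tray and slid down until it rests against the back stop. Set the jars down gently without dropping or toppling them, and leave the stand where it is.

Things in the scene. Friction and masses are not known exactly. Their poses are not given: they have to be found in the camera images.
- stand: spice stand, 2.4 kg, 340 mm wide (y), 176 deep (x), 100 high, loose: sloped steel tray between wooden end boards (|y| 100 to 112 mm, x -60 to 86) on two dark flat steel cross bars (tops 32 mm up). Origin on the worktop under its middle, x to its back (away from the robot), y to its left, z up. Four feet at x = -75 or 75, y = -155 or 155 mm; the front left one (-75, 155) is the levelling foot
- tray: steel tray, rigid with the stand, sloping 25 degrees down to the back. Origin mid-way along the inner corner of tray and stop, 46 mm up; x down the slope into the stop, y left, z square out of the tray. Floor z = 0 from x = -99 mm to 0, 200 mm wide between the end boards; stop plane x = 0, 55 mm high. Against the stop a jar's origin is at x = -22 (a) or -21 mm (b), z = 0
- levelling_foot: the adjustable foot at the stand's front left corner: a round pale rubber pad 28 mm across on a steel spindle that runs up through the cross bar to the star knob; origin at the centre of the pad's underside. At the start it hangs clear of the worktop by 2 to 4 mm
- star_knob (a joint): turn of the star knob, rad: 0 = foot fully up, growing clockwise seen from above, to 6.28. Clockwise drives spindle, knob and foot down 12 mm a turn (1.91 mm a rad). The foot touches the worktop at about 2.7; from 3.0 to 4.5 all four feet carry the stand (best 3.6: their rubber gives about 1 mm). It is stiff (0.06 N m) and stays where it is left. Beyond that the stand rocks on the other diagonal
- knob_grip (a point): centre of the star knob, a black lobed plastic knob on an upright axis, 41 mm across the lobes (gripped at any yaw, like a 35 mm cylinder) and 22 mm high; the point is on the axis, 11 mm below its top, 63 to 70 mm above the worktop: put the TCP here. It sinks with the foot until that touches the worktop; then the stand's corner rises instead. The end board is 43 mm to its right
- foot_front_right: fixed conical pale rubber foot of the stand, 26 mm across and 24 mm high, under the stand; origin at the centre of its underside. Front right corner
- foot_rear_left: fixed conical pale rubber foot of the stand, 26 mm across and 24 mm high, under the stand; origin at the centre of its underside. Rear left corner
- foot_rear_right: fixed conical pale rubber foot of the stand, 26 mm across and 24 mm high, under the stand; origin at the centre of its underside. Rear right corner
- jar_a: spice jar: clear round jar with a printed label and a screw cap, upright on the worktop in front of the gas hob at the start; origin at the centre of its underside, z up along its axis. Body 44 mm across, green cap 45 mm across, 106 mm high, cap from 85 to 106 mm; 0.11 kg
- jar_b: spice jar: clear round jar with a printed label and a screw cap, upright on the worktop in front of the gas hob at the start; origin at the centre of its underside, z up along its axis. Body 42 mm across, dark brown cap 44 mm across, 105 mm high, cap from 85 to 105 mm; 0.11 kg
- match_box: bystander: matchbox 35x52x14 mm lying near the front edge, loose; origin at the centre of its underside
Things that resemble listed ones, but are neither listed nor needed, are in the scene too. Leave any blue look-alike of the jar_a alone.

How it is judged:
By the outcome, as a careful person would: the job done as asked, in the order asked, and still so for the second after the job is handed in, with the robot touching nothing.
It also fails if it takes over 72 s, if anything falls off the work surface, if the arm or the gripper's body presses on something with over 40 N, if the wrist force passes 120 N, or if a joint passes its speed limit or range.

## Working session

There is one attempt and no reset: what is moved stays moved. The work goes in short steps, Python scripts to look and compute and a tool call to move; the robot and the scene stay as the last step left them, time stands still between calls to the robot, and variables do not carry over. Pictures are saved under pics/ and viewed, at most 10 in all, crops included, and the job is handed in when it is done.

Besides the shell and the picture viewer there is one more tool, called after ">>>" as name(argument=value, ...) on one line, values as JSON. jog_arm: Moves the arm, as the interface text tells. Shifts and turns lie within -1 to 1; 1 stands for 80 cm of shift or pi/2 rad of turn. Its arguments: {"type":"object","properties":{"deltas":{"type":"array","items":{"type":"number"}},"grip_force":{"type":"number"}},"required":["deltas"]}

```bash
mkdir -p pics; ls; cat > h.py <<'E'
import sys; sys.path.insert(0,'.')
import numpy as np, cv2
from station import arm
from scipy.spatial.transform import Rotation as R
def cap(n):
    o=arm.get_obs(); c=arm.capture(n)
    if n=='wrist':
        T=np.array(c['tool_from_camera']); Rt=R.from_rotvec(o['ee_rot']).as_matrix()
        c['rotation']=Rt@T[:3,:3]; c['eye']=np.array(o['ee_pos'])+Rt@T[:3,3]
    return c
def ray(c,u,v,z):
    d=np.array(c['rotation'])@np.linalg.solve(np.array(c['intrinsics']),[u,v,1.])
    e=np.array(c['eye']); return e+d*(z-e[2])/d[2]
def proj(c,P):
    p=(np.atleast_2d(P)-np.array(c['eye']))@np.array(c['rotation'])
    q=p@np.array(c['intrinsics']).T; return q[:,:2]/q[:,2:]
E
python3 - <<'E'
from h import *
import pickle
for n in('scene','side','wrist'):
    c=cap(n); pickle.dump(c,open(n+'0.pkl','wb')); cv2.imwrite(f'pics/{n}0.png',c['img']); print(n,c['eye'],np.round(c['rotation'],2).tolist())
print(arm.get_obs())
E
```

```text
pics
scene [ 0.16079615 -0.78603255  0.85029677] [-2.29, 0.51, -0.24]
side [0.27708521 0.87021488 0.78216169] [-0.37, 2.67, -1.38]
wrist [0.16434918 0.4765597  0.3722694 ] [[0.45, 0.86, 0.25], [0.89, -0.44, -0.13], [-0.0, 0.28, -0.96]]
{'time': 0.15, 'joint_positions': array([1.10000151e+00, 2.41293860e-01, 4.05774946e-03, 1.33518286e+00,
       2.10378742e-05, 1.57079852e+00]), 'dq': array([-2.75015980e-03, -2.16425780e-03,  4.42424255e-03,  1.17240819e-04,
        2.10913713e-04, -8.40695214e-05]), 'joint_efforts': array([-2.09061745e-04, -3.72634864e+01,  2.52639091e+01,  1.23799252e-02,
       -3.67564905e-05,  8.47234656e-07]), 'ee_pos': array([0.22659666, 0.44522286, 0.24929967]), 'ee_rot': array([-7.32622045e-01, -3.05456331e+00,  2.47053481e-03]), 'contact_force': array([-0.06363028,  0.6719952 , -0.3208314 ]), 'ft_torque': array([-0.04761   , -0.06722316, -0.04759376]), 'grasp_force': 0.0, 'width': 0.08528996296152067}
```

View pics/scene0.png

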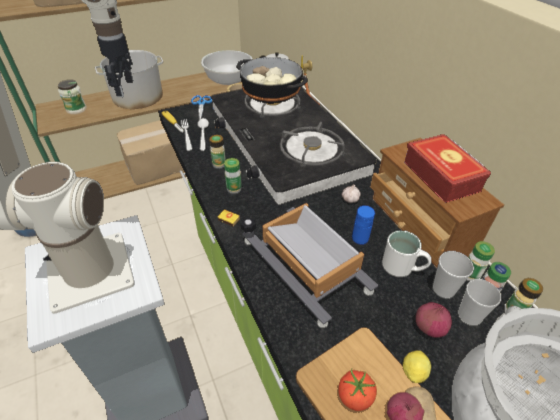

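View pics/side0.png

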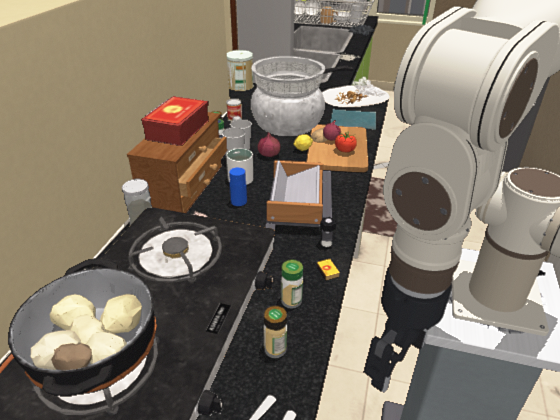

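Candidates:
- **jar_a (green cap):** scene (232,163). Others: the green-capped jar on the rear shelf (70,88), the green-capped jar by the cups (484,250), and the blue look-alike/can (363,222).
- **jar_b (brown cap):** scene (216,140). Other: the brown-capped jar at (525,290).
- **Knob:** the black knob at scene (249,226). Others: the hob knobs at (253,172) and (219,125).

I choose the two jars in front of the hob and the knob on the stand's front bar. Next is a close crop to check this.

```bash
sed -i "s/^def ray/def fix(c):\n    r=np.array(c['rotation'])\n    if r.ndim==1: c['rotation']=R.from_rotvec(r).as_matrix()\n    return c\ndef ray/; s/    return c\$/    return c/" h.py
sed -i "0,/    return c$/s//    return fix(c)/" h.py
python3 - <<'E'
from h import *
import pickle
s=fix(pickle.load(open('scene0.pkl','rb')));d=fix(pickle.load(open('side0.pkl','rb')))
A=cv2.resize(s['img'][125:245,195:275],(400,600),interpolation=cv2.INTER_CUBIC)
B=cv2.resize(d['img'][210:360,245:345],(400,600),interpolation=cv2.INTER_CUBIC)
cv2.imwrite('pics/m.png',np.hstack([A,B]))
C=cv2.resize(s['img'][195:335,240:385],(580,560),interpolation=cv2.INTER_CUBIC)
cv2.imwrite('pics/st.png',C)
print(cap('side')['rotation'].shape)
E
```

```text
(3, 3)
```

View pics/m.png

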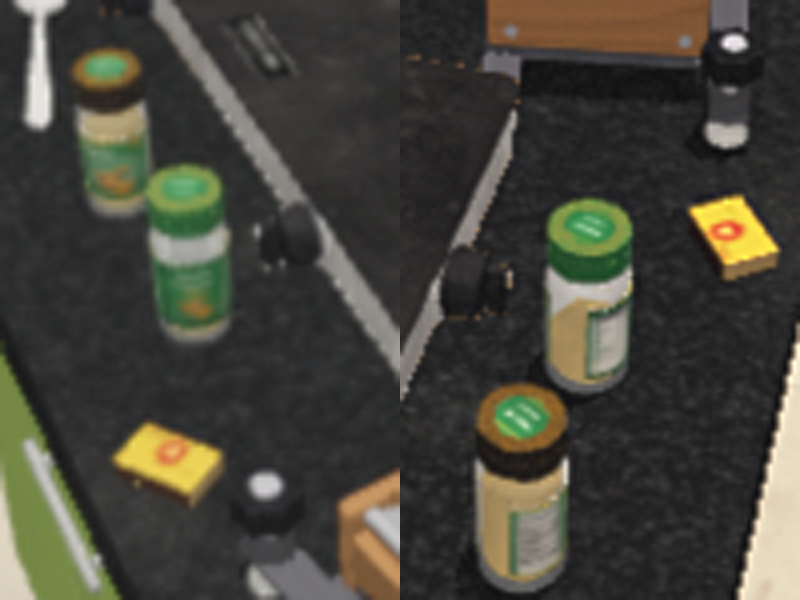

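View pics/st.png

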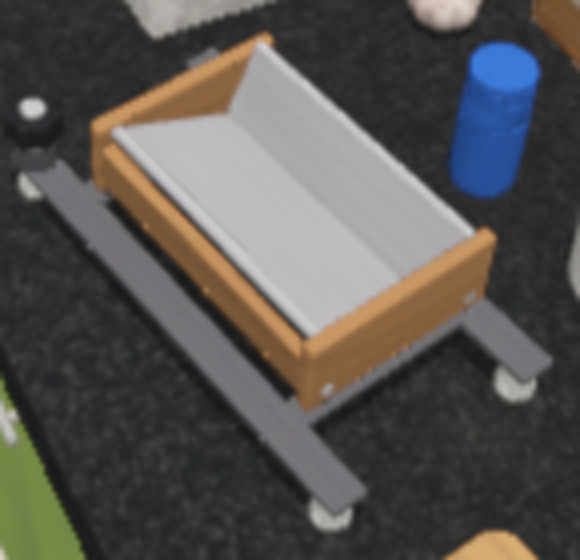

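The crops confirm the choice. jar_a's green cap centre is at scene (232.2,161.6) and side (292.8,266.5). jar_b's brown cap is at scene (216.4,138.6) and side (275.5,313.5). The knob top is at scene (248,222) and side (328.5,220.8). The right-hand feet are at scene (322.5,325) and (368.8,291.5).

```bash
python3 - <<'E'
from h import *
import pickle
from scipy.optimize import least_squares
s=fix(pickle.load(open('scene0.pkl','rb')));d=fix(pickle.load(open('side0.pkl','rb')))
def tri(a,b):
    f=lambda P:np.r_[proj(s,P)[0]-a,proj(d,P)[0]-b]
    r=least_squares(f,[.4,.1,.1]); return r.x.round(4),r.fun.round(1)
print('a',tri((232.2,161.6),(292.8,266.5)),ray(s,232.2,161.6,.106)[:2],ray(d,292.8,266.5,.106)[:2])
print('b',tri((216.4,138.6),(275.5,313.5)),ray(s,216.4,138.6,.105)[:2],ray(d,275.5,313.5,.105)[:2])
print('k',tri((248,222.2),(328.5,220.8)),ray(s,248,222.2,.08),ray(d,328.5,220.8,.08))
P=np.array([[-.075,.155,.08],[-.075,-.155,.004],[.075,-.155,.004]])
S=np.array([[248,222.2],[322.5,325],[368.8,291.5]])
def m(q,P): return R.from_rotvec([0,0,q[2]]).apply(P)+[q[0],q[1],0]
f=lambda q:np.r_[(proj(s,m(q,P))-S).ravel(),proj(d,m(q,P[:1]))[0]-[328.5,220.8]]
r=least_squares(f,[.5,-.05,0]);print(r.x,r.fun.round(1))
c=s['img'].copy()
a=np.radians(25);t=np.array([[np.cos(a),0,-np.sin(a)],[0,1,0],[np.sin(a),0,np.cos(a)]])
# tray origin x in stand unknown: board x -60..86
for q in P: cv2.circle(c,tuple(proj(s,m(r.x,q))[0].astype(int)),1,(0,0,255),-1)
print('mb',ray(s,195+168/5,125+455/5,.014)[:2])
# tray corner line ends (crop st): left ~ (228,113), right ~ (398,278)
for u,v in((228,113),(398,278)):
    w=ray(s,240+u/4,195+v/4,.046); print('corner',w,R.from_rotvec([0,0,-r.x[2]]).apply(w-[r.x[0],r.x[1],0]))
for u,v in((115,130),(312,335)):
    w=ray(s,240+u/4,195+v/4,.088); print('frontlip',w,R.from_rotvec([0,0,-r.x[2]]).apply(w-[r.x[0],r.x[1],0]))
E
```

```text
a (array([0.447 , 0.1452, 0.1061]), array([-0.8,  0.4, -0.6, -0.3])) [0.44995992 0.14623728] [0.44560841 0.14564601]
b (array([0.4455, 0.2808, 0.1046]), array([-0.2,  0.1, -0.1, -0.1])) [0.44629525 0.28055131] [0.44512601 0.28119337]
k (array([ 0.4088, -0.077 ,  0.0748]), array([-0.1,  0. , -0.1, -0. ])) [ 0.40738535 -0.08172127  0.08      ] [ 0.40759275 -0.07005233  0.08      ]
[ 0.51049595 -0.21939933  0.18426034] [ 0.2 -0.4 -0.5 -1.4 -0.2  0.3  0.5 -2.5]
mb [0.38700763 0.02502594]
corner [ 0.53835771 -0.11019536  0.046     ] [0.04739841 0.10225055 0.046     ]
corner [ 0.57014879 -0.28114566  0.046     ] [ 0.04732991 -0.07163065  0.046     ]
frontlip [ 0.44600518 -0.12869721  0.088     ] [-0.04678068  0.10098268  0.088     ]
frontlip [ 0.48278817 -0.32205391  0.088     ] [-0.04604706 -0.09584024  0.088     ]
```

>>> jog_arm(deltas=[0.15,-0.43,0,0,0,0.7,0.2,0.15,-0.43,0,0,0,0.7,0.2,0.15,-0.43,0,0,0,0.7,0.2,0.15,-0.43,0,0,0,0.7,0.2,0.15,-0.43,0,0,0,0.7,0.2,0.15,-0.43,0,0,0,0.7,0.2,0.15,-0.43,0,0,0,0.7,0.2,0.15,-0.43,0,0,0,0.7,0.2,0.15,-0.43,0,0,0,0.7,0.2,0.15,-0.43,0,0,0,0.7,0.2], grip_force=30)

```text
time: 1.03
ee_pos: [0.3434, 0.1123, 0.2501]
ee_rot: [-0.908, 3.007, -0.0]
contact_force: [0.2, 0.5, 0.2]
width: 0.0515
grasp_force: 0.0
```

>>> jog_arm(deltas=[0.07,-0.23,-0.04,0,0,0.74,0.2,0.07,-0.23,-0.04,0,0,0.74,0.2,0.07,-0.23,-0.04,0,0,0.74,0.2,0.07,-0.23,-0.04,0,0,0.74,0.2,0.07,-0.23,-0.04,0,0,0.74,0.2,0.07,-0.23,-0.04,0,0,0.74,0.2,0.07,-0.23,-0.04,0,0,0.74,0.2,0.07,-0.23,-0.04,0,0,0.74,0.2,0.07,-0.23,-0.04,0,0,0.74,0.2,0.07,-0.23,-0.04,0,0,0.74,0.2])

```text
time: 1.87
ee_pos: [0.3991, -0.0706, 0.2177]
ee_rot: [2.357, -2.077, -0.001]
contact_force: [0.2, -0.4, 0.3]
width: 0.0513
grasp_force: 0.0
```

```bash
python3 - <<'E'
from h import *
import pickle
c=cap('wrist'); pickle.dump(c,open('w1.pkl','wb')); o=arm.get_obs()
print(o['ee_pos'],o['ee_rot'],o['joint_positions'],c['eye'],proj(c,[[.408,-.077,.075],[.447,.145,.106]]))
cv2.imwrite('pics/w1.png',c['img'])
E
```

```text
[ 0.39912295 -0.07041396  0.21778077] [ 2.36103442e+00 -2.07197697e+00 -8.84460469e-04] [-1.74635962e-01  7.26798947e-02 -2.82783373e-01  1.21598222e+00
  1.58524786e-05 -1.87565926e+00] [ 0.40914476 -0.14207125  0.34077384] [[273.61386501 196.80794896]
 [202.30715178 431.55033078]]
```

View pics/w1.png

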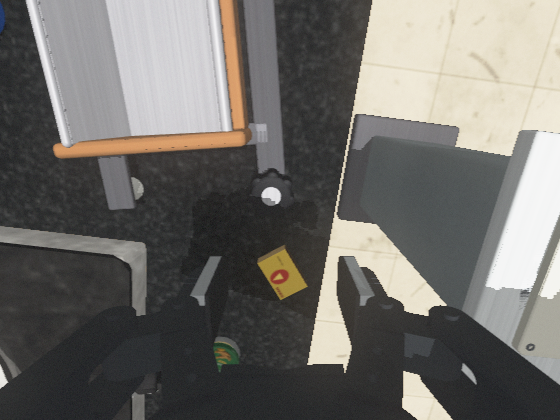

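The wrist view shows the knob centre at (271.5,195.5), within 2 px of the prediction. The front bar runs from (259,10) up to the knob, and the matchbox at (282,273) is clear of it.

```bash
python3 - <<'E'
from h import *
import pickle
c=pickle.load(open('w1.pkl','rb'))
print(ray(c,271.5,195.5,.076))
for a,b in(((246,20),(258,165)),((272,20),(283,165))):
    p,q=ray(c,*a,.032),ray(c,*b,.032); v=q-p; print(p,q,'yaw',np.arctan2(-v[0],v[1]))
for u,v in((108,209),(134,207)): print(ray(c,u,v,.032))
print('tray corner/lip',ray(c,131,136,.046),ray(c,100,0,.046))
print('lip',ray(c,232,130,.088),ray(c,222,5,.088))
E
```

```text
[ 0.40986994 -0.07812884  0.076     ]
[ 0.44875951 -0.21447989  0.032     ] [ 0.42600722 -0.09512301  0.032     ] yaw 0.18836414675055502
[ 0.42719423 -0.21720925  0.032     ] [ 0.40271627 -0.09807611  0.032     ] yaw 0.20264691574293453
[ 0.56669683 -0.0339868   0.032     ]
[ 0.54152132 -0.03922178  0.032     ]
tray corner/lip [ 0.53818597 -0.10852302  0.046     ] [ 0.56221252 -0.21072935  0.046     ]
lip [ 0.44496605 -0.12719599  0.088     ] [ 0.45855196 -0.20831162  0.088     ]
```

>>> jog_arm(deltas=[0.013,-0.0095,-0.05,0,0,0,0.2,0.013,-0.0095,-0.09,0,0,0,0.2,0.013,-0.0095,-0.13,0,0,0,0.2,0.013,-0.0095,-0.16,0,0,0,0.2,0.013,-0.0095,-0.18,0,0,0,0.2,0.013,-0.0095,-0.19,0,0,0,0.2,0.013,-0.0095,-0.19,0,0,0,0.2,0.013,-0.0095,-0.19,0,0,0,0.2])

```text
time: 2.58
ee_pos: [0.4099, -0.0777, 0.0663]
ee_rot: [2.351, -2.084, -0.0]
contact_force: [0.3, 0.3, 1.9]
width: 0.0512
grasp_force: 0.0
```

>>> jog_arm(deltas=[0,0,0,0,0,0,-0.2,0,0,0,0,0,0,-0.25,0,0,0,0,0,0,-0.3,0,0,0,0,0,0,-0.4], grip_force=25)

```text
time: 2.92
ee_pos: [0.4099, -0.0779, 0.0669]
ee_rot: [-2.351, 2.083, -0.002]
contact_force: [-2.9, 0.2, 5.5]
width: 0.0341
grasp_force: 25.5
```

>>> jog_arm(deltas=[0,0,-0.0003,0,0,-0.08,-0.4,0,0,-0.0006,0,0,-0.16,-0.4,0,0,-0.0009,0,0,-0.24,-0.4,0,0,-0.0012,0,0,-0.32,-0.4,0,0,-0.0015,0,0,-0.4,-0.4,0,0,-0.0018,0,0,-0.48,-0.4,0,0,-0.0021,0,0,-0.56,-0.4,0,0,-0.0024,0,0,-0.64,-0.4,0,0,-0.0024,0,0,-0.64,-0.4])

```text
time: 3.67
ee_pos: [0.4089, -0.0777, 0.066]
ee_rot: [1.051, -2.96, 0.0]
contact_force: [-9.4, 0.6, 20.5]
width: 0.0341
grasp_force: 26.9
```

```bash
python3 -c "
from h import *
o=arm.get_obs();print(o['joint_positions'],o['ft_torque'],o['contact_force'],o['ee_pos'])"
```

```text
[-1.87651690e-01  2.62795442e-01 -5.00793467e-01  8.07578823e-01
 -3.31021532e-04 -8.69669071e-01] [ 0.12239227  1.86803249 -0.11360391] [-9.42214023  0.57775382 20.48393939] [ 0.40894472 -0.07774874  0.06598242]
```

>>> jog_arm(deltas=[0,0,0.0012,0,0,0,-0.4,0,0,0.0012,0,0,0,-0.4,0,0,0.0012,0,0,0,-0.4])

```text
time: 3.92
ee_pos: [0.4088, -0.0778, 0.0661]
ee_rot: [1.056, -2.958, -0.0]
contact_force: [-5.9, 0.3, 10.9]
width: 0.0341
grasp_force: 26.1
```

>>> jog_arm(deltas=[0,0,0.0012,0,0,0,-0.4,0,0,0.0012,0,0,0,-0.4,0,0,0.0012,0,0,0,-0.4])

```text
time: 4.17
ee_pos: [0.4088, -0.0778, 0.0662]
ee_rot: [1.056, -2.957, -0.001]
contact_force: [-5.9, 0.2, 5.8]
width: 0.034
grasp_force: 25.6
```

>>> jog_arm(deltas=[0,0,0.0012,0,0,0,-0.4,0,0,0.0012,0,0,0,-0.4,0,0,0.0012,0,0,0,-0.4])

```text
time: 4.42
ee_pos: [0.4089, -0.0777, 0.0666]
ee_rot: [1.057, -2.957, -0.001]
contact_force: [-5.4, -0.4, 0.2]
width: 0.034
grasp_force: 25.1
```

>>> jog_arm(deltas=[0,0,0.0012,0,0,0,-0.4,0,0,0.0012,0,0,0,-0.4,0,0,0.0012,0,0,0,-0.4])

```text
time: 4.67
ee_pos: [0.409, -0.0777, 0.0675]
ee_rot: [1.057, -2.957, -0.001]
contact_force: [-4.8, -0.9, -2.4]
width: 0.0341
grasp_force: 25.1
```

>>> jog_arm(deltas=[0,0,0.0012,0,0,0,-0.4,0,0,0.0012,0,0,0,-0.4,0,0,0.0012,0,0,0,-0.4])

```text
time: 4.92
ee_pos: [0.4091, -0.0777, 0.0685]
ee_rot: [1.057, -2.957, -0.001]
contact_force: [-4.9, -0.7, -4.9]
width: 0.0342
grasp_force: 25.4
```

>>> jog_arm(deltas=[0,0,0.0012,0,0,0,-0.4,0,0,0.0012,0,0,0,-0.4,0,0,0.0012,0,0,0,-0.4])

```text
time: 5.17
ee_pos: [0.4096, -0.0776, 0.0696]
ee_rot: [1.057, -2.958, -0.001]
contact_force: [-2.7, -0.6, -7.5]
width: 0.0339
grasp_force: 25.7
```

>>> jog_arm(deltas=[0,0,-0.0018,0,0,0,-0.4,0,0,-0.0018,0,0,0,-0.4,0,0,-0.0018,0,0,0,-0.4])

```text
time: 5.42
ee_pos: [0.4094, -0.0775, 0.0684]
ee_rot: [1.057, -2.958, -0.001]
contact_force: [-4.9, 0.7, -5.2]
width: 0.0345
grasp_force: 25.9
```

>>> jog_arm(deltas=[0,0,-0.0011,0,0,0,-0.4,0,0,-0.0022,0,0,0,-0.4,0,0,-0.0022,0,0,-0.08,-0.4,0,0,-0.0022,0,0,-0.16,-0.4,0,0,-0.0022,0,0,-0.24,-0.4,0,0,-0.0022,0,0,-0.32,-0.4,0,0,-0.0022,0,0,-0.32,-0.4,0,0,-0.0022,0,0,-0.32,-0.4])

```text
time: 6.08
ee_pos: [0.4091, -0.0771, 0.0668]
ee_rot: [0.288, -3.127, -0.002]
contact_force: [-6.6, 1.6, -2.1]
width: 0.0338
grasp_force: 26.1
```

>>> jog_arm(deltas=[0,0,0,0,0,-0.08,-0.4,0,0,0,0,0,-0.16,-0.4,0,0,0,0,0,-0.24,-0.4,0,0,0,0,0,-0.32,-0.4,0,0,0,0,0,-0.32,-0.4,0,0,0,0,0,-0.32,-0.4])

```text
time: 6.58
ee_pos: [0.4091, -0.0766, 0.0665]
ee_rot: [-0.498, -3.1, -0.004]
contact_force: [-5.8, 3.4, -5.0]
width: 0.0341
grasp_force: 25.9
```

>>> jog_arm(deltas=[0,0,-0.0012,0,0,0,-0.4,0,0,-0.0012,0,0,0,-0.4,0,0,-0.0012,0,0,0,-0.4])

```text
time: 6.83
ee_pos: [0.4091, -0.0766, 0.0663]
ee_rot: [-0.497, -3.101, -0.004]
contact_force: [-6.7, 4.6, 2.1]
width: 0.0344
grasp_force: 26.6
```

>>> jog_arm(deltas=[0,0,-0.0012,0,0,0,-0.4,0,0,-0.0012,0,0,0,-0.4,0,0,-0.0012,0,0,0,-0.4])

```text
time: 7.08
ee_pos: [0.4093, -0.0766, 0.0661]
ee_rot: [-0.497, -3.102, -0.004]
contact_force: [-10.1, 5.2, 10.4]
width: 0.0339
grasp_force: 27.3
```

>>> jog_arm(deltas=[0,0,0,0,0,0,0.1,0,0,0,0,0,0,0.2,0,0,0,0,0,0,0.2,0,0,0,0,0,0,0.2])

```text
time: 7.42
ee_pos: [0.4118, -0.0781, 0.0657]
ee_rot: [0.498, 3.098, 0.0]
contact_force: [-0.1, -0.4, 0.0]
width: 0.0511
grasp_force: 0.0
```

```bash
python3 - <<'E'
from h import *
import pickle
print(arm.get_obs()['contact_force'],arm.get_obs()['joint_positions'])
for n in('scene','side'):
    a=pickle.load(open(n+'0.pkl','rb'))['img']; c=cap(n); b=c['img']; pickle.dump(c,open(n+'1.pkl','wb')); 
    fix(c)
    A,B=cv2.cvtColor(a,6).astype(np.float32),cv2.cvtColor(b,6).astype(np.float32)
    yaw=.19;o=np.array([.5125,-.216,0])
    for nm,P in(('FR',[-.075,-.155,.015]),('RR',[.075,-.155,.015]),('RL',[.075,.14,.02]),('tray mid',[.04,0,.08])):
        u,v=proj(c,o+R.from_rotvec([0,0,yaw]).apply(P))[0].astype(int); k=14
        s=np.s_[v-k:v+k,u-k:u+k]
        print(n,nm,(u,v),cv2.phaseCorrelate(A[s].copy(),B[s].copy(),cv2.createHanningWindow((2*k,2*k),cv2.CV_32F)))
E
```

```text
[-0.0778951  -0.41499503  0.04888331] [-1.87528506e-01  2.65176570e-01 -4.98476891e-01  8.02944818e-01
  1.73597876e-04  1.31224229e-01]
scene FR (np.int64(322), np.int64(319)) ((-0.018471188962953633, -0.2319042282665098), 1.0132105827331543)
scene RR (np.int64(369), np.int64(287)) ((0.13532176648772776, -0.027422529396016415), 0.9347762830389871)
scene RL (np.int64(296), np.int64(216)) ((0.21958137355382945, -0.034840331102978794), 1.0014031092325846)
scene tray mid (np.int64(319), np.int64(237)) ((0.0757834306338303, -0.34044023011288793), 1.0156194761064317)
side FR (np.int64(326), np.int64(176)) ((16.517285095854024, -1.1899305045582445), 0.14409904374016655)
side RR (np.int64(278), np.int64(174)) ((-0.6028708208110487, -0.3834756302103095), 0.8298569876617855)
side RL (np.int64(269), np.int64(230)) ((-0.1311579588508316, -0.07486785711101085), 1.054521770477295)
side tray mid (np.int64(286), np.int64(183)) ((-0.3444328604176228, -0.14746548020932515), 1.0687406494882372)
```

Pushing and pulling on the knob is now stiff in both directions, so the foot carries load. It first touched after about 1 rad of turn and I've turned 2 rad, which puts it at about 3.6. The stand shifted less than 1 px. I've let go, so I move on to jar_a.

>>> jog_arm(deltas=[0,0,0.05,0,0,0,0.2,0,0,0.1,0,0,0,0.2,0,0,0.15,0,0,0,0.2,0.01,0.04,0.19,0,0,0.08,0.4,0.044,0.28,0.2,0,0,0.324,0.7,0.044,0.28,0.2,0,0,0.324,0.7,0.044,0.28,0.2,0,0,0.324,0.7,0.044,0.28,0.2,0,0,0.324,0.7,0.044,0.28,0.2,0,0,0.324,0.7,0.044,0.28,0.2,0,0,0.324,0.7])

```text
time: 8.35
ee_pos: [0.4462, 0.1514, 0.2251]
ee_rot: [-0.308, 3.124, 0.004]
contact_force: [0.4, -0.5, -0.4]
width: 0.0729
grasp_force: 0.0
```

```bash
python3 - <<'E'
from h import *
import pickle
yaw=.19;o=np.array([.5125,-.216,0])
c=cap('scene'); b=c['img']; pickle.dump(c,open('scene2.pkl','wb'))
A=cv2.cvtColor(pickle.load(open('scene0.pkl','rb'))['img'],6).astype(np.float32);B=cv2.cvtColor(b,6).astype(np.float32)
for nm,P in(('FL',[-.075,.155,.07]),('FR',[-.075,-.155,.015]),('RR',[.075,-.155,.015]),('mid',[.04,0,.08])):
    u,v=proj(c,o+R.from_rotvec([0,0,yaw]).apply(P))[0].astype(int); k=14; s=np.s_[v-k:v+k,u-k:u+k]
    print(nm,cv2.phaseCorrelate(A[s].copy(),B[s].copy(),cv2.createHanningWindow((28,28),cv2.CV_32F)))
w=cap('wrist');cv2.imwrite('pics/w2.png',w['img']);pickle.dump(w,open('w2.pkl','wb'))
q=arm.get_obs();print(q['ee_pos'],q['ee_rot'],q['joint_positions'],proj(w,[.4465,.1455,.106]),proj(w,[.4455,.281,.105]))
E
```

```text
FL ((-0.11521143449734161, 0.24348567731161097), 0.9714019188616011)
FR ((-0.02155957165865452, -0.17820635107038107), 1.0086923768785265)
RR ((0.20680153265137768, -0.05767412124550475), 0.933960812886556)
mid ((0.03648141666918292, -0.20347549407677512), 1.0321639336480035)
[0.44498019 0.14728572 0.2245031 ] [ 3.02729276e-01 -3.12685104e+00  6.37270660e-04] [ 3.19867658e-01  1.92438474e-01 -1.23990483e-01  1.25457543e+00
 -3.68789416e-04  1.26837267e-01] [[278.92272611 211.05665344]] [[447.48358182 241.43799438]]
```

View pics/w2.png

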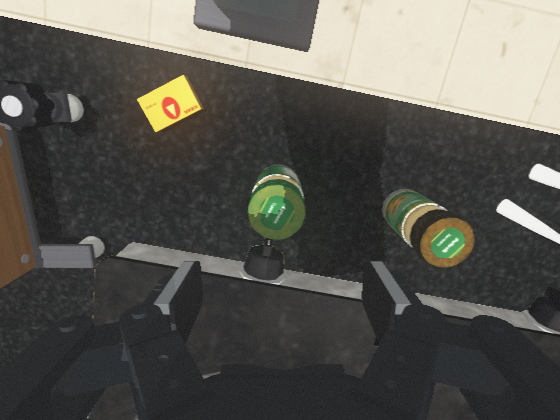

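The wrist view shows jar_a's green cap at (277,210) and jar_b's brown cap at (447,242). Both match the triangulated positions within 2 px.

>>> jog_arm(deltas=[0,0,-0.04,0,0,0,0.7,0,0,-0.09,0,0,0,0.7,0,0,-0.13,0,0,0,0.7,0,0,-0.165,0,0,0,0.7,0,0,-0.185,0,0,0,0.7,0,0,-0.193,0,0,0,0.7,0,0,-0.193,0,0,0,0.7])

```text
time: 9.03
ee_pos: [0.4436, 0.1445, 0.0689]
ee_rot: [0.295, -3.124, 0.002]
contact_force: [0.4, -0.2, 0.7]
width: 0.0722
grasp_force: 0.0
```

>>> jog_arm(deltas=[0.004,0.001,0,0,0,0,0.7,0.004,0.001,0,0,0,0,0.4,0.004,0.001,0,0,0,0,0.15,0.004,0.001,0,0,0,0,0,0.004,0.001,0,0,0,0,-0.1,0.004,0.001,0,0,0,0,-0.2,0.004,0.001,0,0,0,0,-0.2], grip_force=25)

```text
time: 9.62
ee_pos: [0.4496, 0.1471, 0.0719]
ee_rot: [-0.298, 3.124, -0.001]
contact_force: [0.4, -1.7, 5.8]
width: 0.0448
grasp_force: 25.0
```

```bash
cat > tgt.py <<'E'
from h import *
# TCP target for a jar: tray coords (x of jar axis,y), height h of TCP along jar axis, lift along normal
yaw=.19;o=np.array([.5125,-.216,0]);T0=np.array([.047,0,.046]);a=np.radians(25)
Rs=R.from_rotvec([0,0,yaw]).as_matrix();Rt=np.array([[np.cos(a),0,np.sin(a)],[0,1,0],[-np.sin(a),0,np.cos(a)]])
def tcp(x,y,h): return o+Rs@(T0+Rt@np.array([x,y,h]))
def delta(x,y,h,tilt=a):
    q=arm.get_obs(); n=Rs@[np.sin(tilt),0,np.cos(tilt)]
    Rg=np.c_[-np.cross(Rs[:,1],n),Rs[:,1],-n]; Rg[:,0]=np.cross(Rg[:,1],Rg[:,2])
    w=(R.from_matrix(Rg)*R.from_rotvec(q['ee_rot']).inv()).as_rotvec()
    return ((tcp(x,y,h)-q['ee_pos'])/.8).round(4),(w/(np.pi/2)).round(4)
E
python3 - <<'E'
from tgt import *
q=arm.get_obs();print(q['ee_pos'],q['width'],q['grasp_force'],q['contact_force'])
for y in(-.04,.04):
  for h in(.07,.1,.15): print(y,h,tcp(-.03,y,h),delta(-.03,y,h))
E
```

```text
[0.44963751 0.1470746  0.07192594] 0.04478080238068697 24.990409937454388 [ 0.35762842 -1.74741648  5.78154481]
-0.04 0.07 [ 0.56855952 -0.24595166  0.12212009] (array([ 0.1487, -0.4913,  0.0627]), array([-5.240e-02,  2.753e-01, -1.000e-04]))
-0.04 0.1 [ 0.5810099  -0.24355721  0.14930933] (array([ 0.1642, -0.4883,  0.0967]), array([-5.240e-02,  2.753e-01, -1.000e-04]))
-0.04 0.15 [ 0.60176055 -0.23956645  0.19462472] (array([ 0.1902, -0.4833,  0.1534]), array([-5.240e-02,  2.753e-01, -1.000e-04]))
0.04 0.07 [ 0.55345081 -0.16739133  0.12212009] (array([ 0.1298, -0.3931,  0.0627]), array([-5.240e-02,  2.753e-01, -1.000e-04]))
0.04 0.1 [ 0.56590119 -0.16499687  0.14930933] (array([ 0.1453, -0.3901,  0.0967]), array([-5.240e-02,  2.753e-01, -1.000e-04]))
0.04 0.15 [ 0.58665184 -0.16100611  0.19462472] (array([ 0.1713, -0.3851,  0.1534]), array([-5.240e-02,  2.753e-01, -1.000e-04]))
```

>>> jog_arm(deltas=[0,0,0.02,0,0,0,-0.2,0,0,0.06,0,0,0,-0.2,0,0,0.1,0,0,0,-0.2,0,-0.02,0.14,0,0,0,-0.2,0.01,-0.055,0.18,0,0,0,-0.2,0.03,-0.1,0.21,0,0,0,-0.2,0.05,-0.145,0.21,0,0,0,-0.2,0.07,-0.19,0.21,0,0,0,-0.2,0.09,-0.235,0.21,0,0,0,-0.2,0.11,-0.28,0.21,0,0,0,-0.2], grip_force=30)

```text
time: 10.45
ee_pos: [0.5365, -0.0785, 0.2389]
ee_rot: [-0.299, 3.126, 0.0]
contact_force: [0.1, 0.4, -1.0]
width: 0.0446
grasp_force: 30.7
```

>>> jog_arm(deltas=[0.02,-0.045,0,-0.01,0.05,0,-0.2,0.04,-0.09,0,-0.02,0.11,0,-0.2,0.06,-0.13,0,-0.03,0.16,0,-0.2,0.07,-0.17,0,-0.04,0.21,0,-0.2,0.08,-0.2,0,-0.0524,0.2753,0,-0.2,0.08,-0.203,0,-0.0524,0.2753,0,-0.2,0.08,-0.203,0,-0.0524,0.2753,0,-0.2,0.08,-0.203,0,-0.0524,0.2753,0,-0.2])

```text
time: 11.12
ee_pos: [0.6006, -0.2393, 0.2342]
ee_rot: [0.256, -2.688, 0.052]
contact_force: [-0.1, -0.4, -1.4]
width: 0.0447
grasp_force: 30.7
```

```bash
python3 - <<'E'
from tgt import *
q=arm.get_obs();print(q['ee_pos'],q['width'],q['grasp_force'],q['contact_force'],q['joint_positions'])
for h in(.072,.077,.12): print(h,delta(-.032,-.04,h))
c=cap('side');cv2.imwrite('pics/s3.png',cv2.resize(c['img'][80:300,200:420],(660,600)))
E
```

```text
[ 0.6006484  -0.23933434  0.23419023] 0.044729867884799185 30.703615159727633 [-0.09040258 -0.4048487  -1.43620445] [-0.29290204  0.96708345  1.11125655  2.11448846 -0.1968974  -0.44281729]
0.072 (array([-0.0413, -0.0085, -0.1368]), array([-0.0016, -0.0047,  0.0006]))
0.077 (array([-0.0387, -0.008 , -0.1311]), array([-0.0016, -0.0047,  0.0006]))
0.12 (array([-0.0164, -0.0037, -0.0824]), array([-0.0016, -0.0047,  0.0006]))
```

View pics/s3.png

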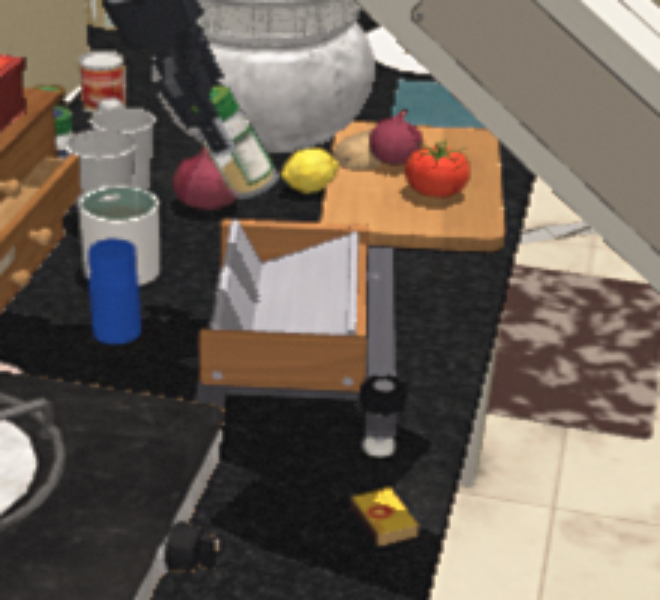

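The side view shows jar_a gripped at (240,140) and tilted like the tray, above its right half. Lowering it along the tray normal.

>>> jog_arm(deltas=[-0.005,-0.001,-0.025,0,0,0,-0.2,-0.01,-0.002,-0.05,0,0,0,-0.2,-0.016,-0.0037,-0.075,0,-0.0047,0,-0.2,-0.0175,-0.0037,-0.083,0,-0.0047,0,-0.2,-0.0175,-0.0037,-0.083,0,-0.0047,0,-0.2])

```text
time: 11.58
ee_pos: [0.5844, -0.2409, 0.1735]
ee_rot: [0.258, -2.698, 0.057]
contact_force: [0.2, -0.4, -1.0]
width: 0.0446
grasp_force: 30.7
```

```bash
python3 - <<'E'
from tgt import *
q=arm.get_obs();print(q['ee_pos'],q['contact_force'],q['joint_positions'])
for h in(.072,.076,.09): print(h,delta(-.034,-.04,h))
E
```

```text
[ 0.58444051 -0.24089739  0.17353632] [ 0.19046967 -0.37916527 -1.02033632] [-0.30153636  0.88793148  0.80088514  1.87081805 -0.19955511 -0.45307413]
0.072 (array([-0.0233, -0.007 , -0.0599]), array([-0.0005,  0.002 , -0.0005]))
0.076 (array([-0.0212, -0.0066, -0.0554]), array([-0.0005,  0.002 , -0.0005]))
0.09 (array([-0.0139, -0.0052, -0.0395]), array([-0.0005,  0.002 , -0.0005]))
```

>>> jog_arm(deltas=[-0.005,-0.002,-0.015,0,0,0,-0.2,-0.01,-0.004,-0.03,0,0.001,0,-0.2,-0.015,-0.0055,-0.042,0,0.002,0,-0.2,-0.0185,-0.006,-0.05,0,0.002,0,-0.2,-0.02,-0.0065,-0.053,0,0.002,0,-0.2,-0.02,-0.0065,-0.053,0,0.002,0,-0.2,-0.02,-0.0065,-0.053,0,0.002,0,-0.2])

```text
time: 12.17
ee_pos: [0.5707, -0.2474, 0.131]
ee_rot: [0.257, -2.697, 0.058]
contact_force: [0.9, 0.2, -0.4]
width: 0.0451
grasp_force: 30.7
```

```bash
python3 - <<'E'
from tgt import *
q=arm.get_obs();print(q['ee_pos'],q['contact_force'])
print(Rt.T@(Rs.T@(q['ee_pos']-o)-T0))
E
```

```text
[ 0.57068039 -0.24743311  0.13097104] [ 0.93457164  0.19063592 -0.42930801]
[-0.03210657 -0.04185533  0.07878363]
```

>>> jog_arm(deltas=[-0.001,-0.0002,-0.0023,0,0,0,-0.2,-0.002,-0.0004,-0.0045,0,0,0,-0.2,-0.002,-0.0004,-0.0045,0,0,0,-0.2])

```text
time: 12.42
ee_pos: [0.5685, -0.2478, 0.1258]
ee_rot: [0.257, -2.695, 0.057]
contact_force: [-0.8, -0.1, -1.3]
width: 0.045
grasp_force: 30.7
```

>>> jog_arm(deltas=[-0.001,-0.0002,-0.0023,0,0,0,-0.2,-0.001,-0.0002,-0.0023,0,0,0,-0.2,-0.001,-0.0002,-0.0023,0,0,0,-0.2])

```text
time: 12.67
ee_pos: [0.5677, -0.248, 0.124]
ee_rot: [0.257, -2.695, 0.057]
contact_force: [0.6, 0.7, -2.0]
width: 0.0448
grasp_force: 30.7
```

>>> jog_arm(deltas=[-0.0005,-0.0001,-0.0011,0,0,0,-0.2,-0.0005,-0.0001,-0.0011,0,0,0,-0.2])

```text
time: 12.83
ee_pos: [0.5676, -0.248, 0.1237]
ee_rot: [0.257, -2.696, 0.057]
contact_force: [1.2, 1.3, 1.9]
width: 0.0444
grasp_force: 30.7
```

>>> jog_arm(deltas=[0.0025,0.0005,-0.0012,0,0,0,-0.2,0.005,0.001,-0.0024,0,0,0,-0.2,0.008,0.0015,-0.0038,0,0,0,-0.2,0.008,0.0015,-0.0038,0,0,0,-0.2])

```text
time: 13.17
ee_pos: [0.574, -0.247, 0.1205]
ee_rot: [0.257, -2.695, 0.058]
contact_force: [-1.5, -0.7, 5.8]
width: 0.045
grasp_force: 30.9
```

>>> jog_arm(deltas=[0.0011,0.0002,-0.0005,0,0,0,-0.2,0.0022,0.0004,-0.001,0,0,0,-0.2,0.0022,0.0004,-0.001,0,0,0,-0.2])

```text
time: 13.42
ee_pos: [0.5755, -0.2467, 0.1198]
ee_rot: [0.257, -2.694, 0.058]
contact_force: [-1.2, -0.5, 4.6]
width: 0.0447
grasp_force: 30.9
```

>>> jog_arm(deltas=[0.0011,0.0002,-0.0005,0,0,0,-0.2,0.0022,0.0004,-0.001,0,0,0,-0.2,0.0022,0.0004,-0.001,0,0,0,-0.2])

```text
time: 13.67
ee_pos: [0.5774, -0.2463, 0.1189]
ee_rot: [0.257, -2.695, 0.057]
contact_force: [-1.4, -0.8, 5.7]
width: 0.0445
grasp_force: 30.9
```

>>> jog_arm(deltas=[0.0011,0.0002,-0.0005,0,0,0,-0.2,0.0022,0.0004,-0.001,0,0,0,-0.2,0.0022,0.0004,-0.001,0,0,0,-0.2])

```text
time: 13.92
ee_pos: [0.5786, -0.2461, 0.1182]
ee_rot: [0.257, -2.694, 0.057]
contact_force: [-3.0, -0.9, 5.7]
width: 0.0447
grasp_force: 30.9
```

```bash
python3 - <<'E'
from tgt import *
q=arm.get_obs();print(q['ee_pos'],q['contact_force'])
print(Rt.T@(Rs.T@(q['ee_pos']-o)-T0), Rt.T@Rs.T@q['contact_force'])
E
```

```text
[ 0.57863471 -0.24612178  0.11823785] [-3.01066519 -0.92090427  5.6836874 ]
[-0.01942151 -0.04206984  0.07064925] [-5.23914227 -0.335741    3.82820301]
```

>>> jog_arm(deltas=[0.0017,0.0003,-0.0008,0,0,0,-0.2,0.0017,0.0003,-0.0008,0,0,0,-0.2,0.0017,0.0003,-0.0008,0,0,0,-0.2])

```text
time: 14.17
ee_pos: [0.5789, -0.2461, 0.118]
ee_rot: [0.256, -2.691, 0.057]
contact_force: [-4.4, -0.7, 7.7]
width: 0.0451
grasp_force: 31.0
```

>>> jog_arm(deltas=[0,0,0.0006,0,0,0,-0.2,0,0,0.0006,0,0,0,0.1,0,0,0.0006,0,0,0,0.15,0,0,0.0006,0,0,0,0.2,0,0,0.0006,0,0,0,0.25,0,0,0.0006,0,0,0,0.3,0,0,0.0006,0,0,0,0.3])

```text
time: 14.75
ee_pos: [0.5805, -0.2455, 0.1173]
ee_rot: [0.257, -2.695, 0.057]
contact_force: [0.1, 1.5, 0.0]
width: 0.056
grasp_force: 0.0
```

```bash
python3 - <<'E'
from tgt import *
q=arm.get_obs();print(q['ee_pos'],q['contact_force'],q['width'])
c=cap('side');s=cap('scene')
cv2.imwrite('pics/s4.png',np.hstack([cv2.resize(c['img'][100:220,240:340],(400,480)),cv2.resize(s['img'][180:300,270:370],(400,480))]))
E
```

```text
[ 0.58052322 -0.24551074  0.11730534] [0.1063196  1.51103527 0.03645812] 0.05597328155611601
```

View pics/s4.png

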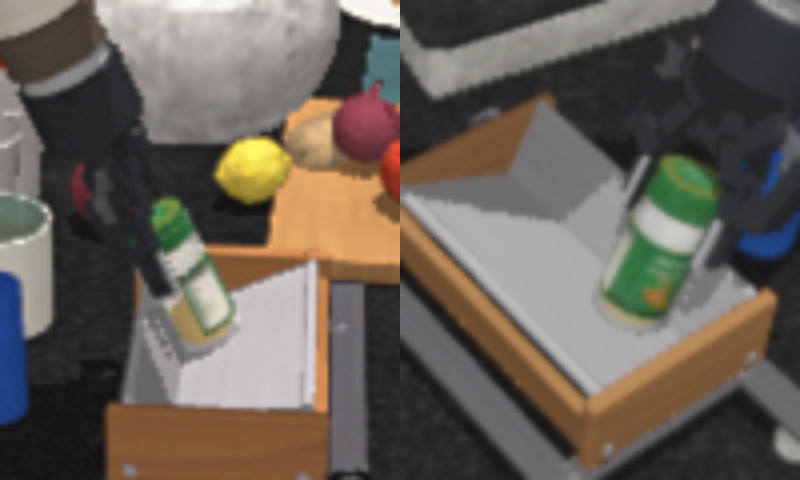

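jar_a stands flat in the right half of the tray, against the back stop, with the fingers open around it. Retreating along the tray normal, then on to jar_b.

>>> jog_arm(deltas=[0.004,0.0008,0.0091,0,0,0,0.4,0.012,0.0024,0.027,0,0,0,0.4,0.024,0.0048,0.054,0,0,0,0.4,0.036,0.007,0.082,0,0,0,0.4,0.046,0.009,0.104,0,0,0,0.4,0.03,0.04,0.14,0.01,-0.06,0,0.4,0.01,0.08,0.155,0.03,-0.14,0,0.4,-0.01,0.12,0.155,0.04,-0.2,0,0.5,-0.03,0.165,0.155,0.0524,-0.2753,0,0.6,-0.04,0.21,0.155,0.0524,-0.2753,0,0.7])

```text
time: 15.68
ee_pos: [0.5616, -0.1109, 0.241]
ee_rot: [-0.295, 3.125, -0.002]
contact_force: [2.3, 1.8, 1.3]
width: 0.0729
grasp_force: 0.0
```

>>> jog_arm(deltas=[-0.02,0.05,0,0,0,0,0.7,-0.03,0.1,0,0,0,0,0.7,-0.05,0.15,0,0,0,0,0.7,-0.07,0.2,0,0,0,0,0.7,-0.09,0.25,0,0,0,0,0.7,-0.11,0.3,0,0,0,0,0.7,-0.12,0.35,0,0,0,0,0.7,-0.128,0.4,0,0,0,0,0.7,-0.128,0.445,0,0,0,0,0.7,-0.128,0.445,0,0,0,0,0.7])

```text
time: 16.52
ee_pos: [0.4577, 0.2516, 0.2414]
ee_rot: [0.31, -3.124, -0.004]
contact_force: [0.9, 0.2, 0.3]
width: 0.0725
grasp_force: 0.0
```

```bash
python3 - <<'E'
from tgt import *
w=cap('wrist');q=arm.get_obs();print(q['ee_pos'],q['joint_positions'],delta(0,0,0,0)[1],'to jar',(np.array([.4455,.281,.07])-q['ee_pos'])/.8)
g=w['img'].astype(int); print(proj(w,[.4455,.281,.105]))
c=cap('scene');cv2.imwrite('pics/s5.png',np.hstack([cv2.resize(c['img'][180:330,250:385],(432,480)),cv2.resize(w['img'],(360,270))[:, :].copy() if 0 else cv2.copyMakeBorder(cv2.resize(w['img'],(360,270)),0,210,0,0,0)]))
E
```

```text
[0.45783173 0.2485822  0.24122247] [4.97161175e-01 2.88097965e-01 4.55269314e-02 1.33096977e+00
 4.70857111e-04 3.01166604e-01] [ 0.0006 -0.0017 -0.0038] to jar [-0.01541466  0.04052226 -0.21402808]
[[321.55295234 197.61329136]]
```

View pics/s5.png

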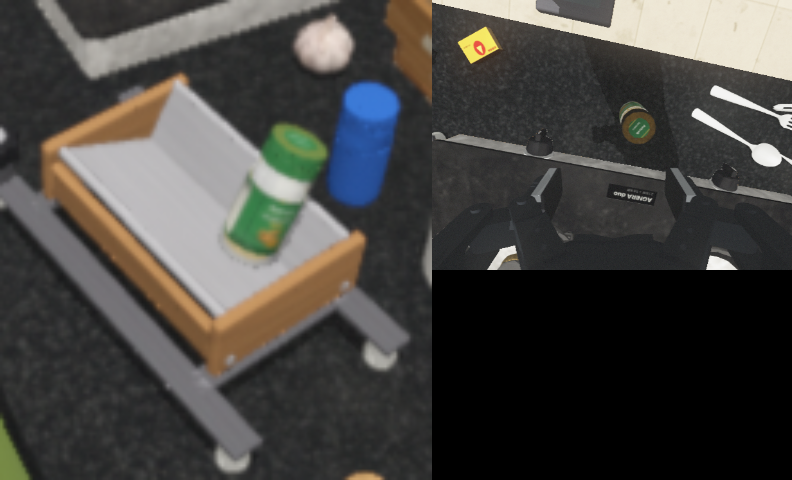

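jar_a stands in the tray and jar_b is at the predicted place, wrist (320,197).

>>> jog_arm(deltas=[-0.0155,0.0405,0,0,0,-0.004,0.7,-0.0155,0.0405,-0.04,0,0,-0.004,0.7,-0.0155,0.0405,-0.08,0,0,-0.004,0.7,-0.0155,0.0405,-0.12,0,0,-0.004,0.7,-0.0155,0.0405,-0.16,0,0,-0.004,0.7,-0.0155,0.0405,-0.195,0,0,-0.004,0.7,-0.0155,0.0405,-0.213,0,0,-0.004,0.7,-0.0155,0.0405,-0.213,0,0,-0.004,0.7,-0.0155,0.0405,-0.213,0,0,-0.004,0.7])

```text
time: 17.37
ee_pos: [0.446, 0.2758, 0.0704]
ee_rot: [0.283, -3.123, 0.004]
contact_force: [0.9, 0.0, 0.3]
width: 0.0727
grasp_force: 0.0
```

>>> jog_arm(deltas=[0,0.006,0,0,0,0,0.7,0,0.006,0,0,0,0,0.7,0,0.006,0,0,0,0,0.4,0,0.006,0,0,0,0,0.15,0,0.006,0,0,0,0,0,0,0.006,0,0,0,0,-0.1,0,0.006,0,0,0,0,-0.25,0,0.006,0,0,0,0,-0.25], grip_force=25)

```text
time: 18.03
ee_pos: [0.4467, 0.2828, 0.0719]
ee_rot: [0.288, -3.127, 0.0]
contact_force: [-0.4, -0.4, 5.7]
width: 0.0435
grasp_force: 25.4
```

```bash
python3 - <<'E'
from tgt import *
q=arm.get_obs();print(q['ee_pos'],q['width'],q['grasp_force'],q['contact_force'])
print(tcp(-.045,.04,.17),delta(-.045,.04,.17))
E
```

```text
[0.44671264 0.2828364  0.07194733] 0.04351751655195114 25.3990870853886 [-0.37713734 -0.43134817  5.73964434]
[ 0.58160213 -0.16197727  0.21909015] (array([ 0.1686, -0.556 ,  0.1839]), array([-0.0513,  0.2719,  0.0041]))
```

>>> jog_arm(deltas=[0,0,0.02,0,0,0,-0.25,0,0,0.06,0,0,0,-0.25,0,0,0.1,0,0,0,-0.25,0.005,-0.02,0.14,0,0,0,-0.25,0.015,-0.055,0.18,0,0,0,-0.25,0.03,-0.1,0.2,0,0,0,-0.25,0.045,-0.145,0.2,0,0,0,-0.25,0.06,-0.19,0.2,0,0,0,-0.25,0.075,-0.235,0.2,0,0,0,-0.25,0.09,-0.28,0.2,0,0,0,-0.25], grip_force=30)

```text
time: 18.87
ee_pos: [0.518, 0.0566, 0.2307]
ee_rot: [0.288, -3.125, 0.002]
contact_force: [0.3, -0.1, -1.0]
width: 0.0433
grasp_force: 31.0
```

>>> jog_arm(deltas=[0.015,-0.045,0,0,0,0,-0.25,0.03,-0.09,0,-0.01,0.05,0,-0.25,0.045,-0.135,0,-0.02,0.11,0,-0.25,0.06,-0.18,0,-0.03,0.17,0,-0.25,0.07,-0.22,0,-0.04,0.22,0.002,-0.25,0.076,-0.255,0,-0.0513,0.2719,0.004,-0.25,0.078,-0.276,0,-0.0513,0.2719,0.004,-0.25,0.078,-0.276,0,-0.0513,0.2719,0.004,-0.25,0.078,-0.276,0,-0.0513,0.2719,0.004,-0.25])

```text
time: 19.62
ee_pos: [0.5805, -0.1633, 0.2284]
ee_rot: [0.254, -2.69, 0.056]
contact_force: [0.4, 0.4, -0.7]
width: 0.0435
grasp_force: 31.0
```

```bash
cat > st.py <<'E'
from tgt import *
q=arm.get_obs();print(q['ee_pos'],q['width'],q['joint_positions'])
print('tray',Rt.T@(Rs.T@(q['ee_pos']-o)-T0),'F',Rt.T@Rs.T@q['contact_force'])
for h in(.08,.12): print(h,delta(-.033,.04,h))
E
python3 st.py
```

```text
[ 0.58048954 -0.16334468  0.22835799] 0.04345011928071765 [-0.19855361  0.82746565  0.8179476   1.9736003  -0.16092172 -0.35293362]
tray [-0.05014101  0.03886732  0.17782864] F [ 0.67524335  0.35766317 -0.41400924]
0.08 (array([-0.0319, -0.0047, -0.1199]), array([ 0.0001, -0.003 ,  0.0013]))
0.12 (array([-0.0112, -0.0007, -0.0746]), array([ 0.0001, -0.003 ,  0.0013]))
```

>>> jog_arm(deltas=[-0.004,0,-0.02,0,0,0,-0.25,-0.008,-0.001,-0.045,0,-0.003,0.001,-0.25,-0.011,-0.0015,-0.07,0,-0.003,0.001,-0.25,-0.018,-0.0025,-0.088,0,-0.003,0.001,-0.25,-0.025,-0.0035,-0.104,0,-0.003,0.001,-0.25,-0.029,-0.0042,-0.114,0,-0.003,0.001,-0.25,-0.0315,-0.0047,-0.119,0,-0.003,0.001,-0.25,-0.0315,-0.0047,-0.119,0,-0.003,0.001,-0.25,-0.0315,-0.0047,-0.119,0,-0.003,0.001,-0.25])

```text
time: 20.37
ee_pos: [0.5555, -0.1655, 0.1371]
ee_rot: [0.26, -2.699, 0.06]
contact_force: [-0.3, 0.1, -1.7]
width: 0.043
grasp_force: 31.0
```

```bash
python3 st.py
```

```text
[ 0.55551243 -0.16545202  0.13710868] 0.043024731798941375 [-0.20819788  0.78434935  0.50368971  1.69050232 -0.16598696 -0.36663205]
tray [-0.03416767  0.04151506  0.08459466] F [ 0.49747997  0.16513374 -1.62815674]
0.08 (array([-0.0007, -0.0021, -0.0058]), array([ 0.0009,  0.0032, -0.0017]))
0.12 (array([0.02  , 0.0019, 0.0395]), array([ 0.0009,  0.0032, -0.0017]))
```

>>> jog_arm(deltas=[-0.002,-0.0004,-0.0045,0,0.002,0,-0.25,-0.004,-0.0008,-0.009,0,0.003,-0.001,-0.25,-0.005,-0.001,-0.011,0,0.003,-0.001,-0.25,-0.005,-0.001,-0.011,0,0.003,-0.001,-0.25,-0.005,-0.001,-0.011,0,0.003,-0.001,-0.25])

```text
time: 20.78
ee_pos: [0.5512, -0.1671, 0.1266]
ee_rot: [0.256, -2.692, 0.058]
contact_force: [-0.1, 0.5, -1.6]
width: 0.0426
grasp_force: 31.0
```

>>> jog_arm(deltas=[-0.001,-0.0002,-0.0023,0,0,0,-0.25,-0.001,-0.0002,-0.0023,0,0,0,-0.25,-0.001,-0.0002,-0.0023,0,0,0,-0.25])

```text
time: 21.03
ee_pos: [0.5505, -0.1672, 0.1248]
ee_rot: [0.256, -2.693, 0.058]
contact_force: [-0.0, -0.4, -1.8]
width: 0.0432
grasp_force: 31.0
```

```bash
python3 st.py
```

```text
[ 0.55049862 -0.16723069  0.12484388] 0.043195371450749684 [-0.21224817  0.78819626  0.47572475  1.66527811 -0.16760585 -0.3674107 ]
tray [-0.03375107  0.0407153   0.07125622] F [ 0.6836122  -0.38214459 -1.71450719]
0.08 (array([0.0055, 0.0002, 0.0095]), array([ 0.0007, -0.0012,  0.    ]))
0.12 (array([0.0263, 0.0041, 0.0548]), array([ 0.0007, -0.0012,  0.    ]))
```

>>> jog_arm(deltas=[-0.0005,-0.0001,-0.0011,0,0,0,-0.25,-0.0005,-0.0001,-0.0011,0,0,0,-0.25,-0.0005,-0.0001,-0.0011,0,0,0,-0.25])

```text
time: 21.28
ee_pos: [0.5504, -0.1673, 0.1245]
ee_rot: [0.257, -2.694, 0.059]
contact_force: [0.5, 0.7, -0.4]
width: 0.0434
grasp_force: 31.2
```

>>> jog_arm(deltas=[-0.0003,0,-0.0006,0,0,0,-0.25,-0.0003,0,-0.0006,0,0,0,-0.25,-0.0003,0,-0.0006,0,0,0,-0.25])

```text
time: 21.53
ee_pos: [0.5505, -0.1673, 0.1243]
ee_rot: [0.257, -2.694, 0.059]
contact_force: [1.6, 0.2, 4.9]
width: 0.043
grasp_force: 31.4
```

Contact with the tray floor. Now sliding it down the slope.

>>> jog_arm(deltas=[0.0025,0.0005,-0.0012,0,0,0,-0.25,0.005,0.001,-0.0024,0,0,0,-0.25,0.0085,0.0016,-0.004,0,0,0,-0.25,0.0105,0.002,-0.005,0,0,0,-0.25,0.0105,0.002,-0.005,0,0,0,-0.25])

```text
time: 21.95
ee_pos: [0.5573, -0.166, 0.1209]
ee_rot: [0.257, -2.69, 0.059]
contact_force: [-1.0, 0.3, 9.6]
width: 0.0431
grasp_force: 31.7
```

>>> jog_arm(deltas=[0.0011,0.0002,-0.0005,0,0,0,-0.25,0.0022,0.0004,-0.001,0,0,0,-0.25,0.0022,0.0004,-0.001,0,0,0,-0.25])

```text
time: 22.2
ee_pos: [0.5589, -0.1657, 0.1202]
ee_rot: [0.257, -2.69, 0.059]
contact_force: [-1.5, 0.1, 9.6]
width: 0.0435
grasp_force: 31.7
```

```bash
python3 st.py
```

```text
[ 0.55893138 -0.16568748  0.12015837] 0.04348869083257641 [-0.20687751  0.81103654  0.50646601  1.67616615 -0.1670228  -0.36232435]
tray [-0.0240016   0.04063813  0.07063258] F [-5.40478321  0.33695855  8.10349041]
0.08 (array([-0.005 , -0.0018,  0.0154]), array([ 0.0014, -0.0027, -0.0003]))
0.12 (array([0.0158, 0.0022, 0.0607]), array([ 0.0014, -0.0027, -0.0003]))
```

>>> jog_arm(deltas=[0.0022,0.0004,-0.0006,0,0,0,-0.25,0.0045,0.0009,-0.0017,0,0,0,-0.25,0.0045,0.0009,-0.0017,0,0,0,-0.25])

```text
time: 22.45
ee_pos: [0.5621, -0.1651, 0.1186]
ee_rot: [0.257, -2.689, 0.059]
contact_force: [-3.6, -0.3, 8.0]
width: 0.043
grasp_force: 31.6
```

>>> jog_arm(deltas=[0.0017,0.0003,-0.0008,0,0,0,-0.25,0.0017,0.0003,-0.0008,0,0,0,-0.25,0.0017,0.0003,-0.0008,0,0,0,-0.25])

```text
time: 22.7
ee_pos: [0.5624, -0.165, 0.1184]
ee_rot: [0.256, -2.687, 0.059]
contact_force: [-5.5, -0.4, 10.2]
width: 0.0431
grasp_force: 31.6
```

```bash
python3 st.py
```

```text
[ 0.5624386  -0.16502788  0.11835642] 0.0431487345877849 [-0.20458862  0.82278726  0.52314997  1.68484496 -0.16692111 -0.35972762]
tray [-0.02000575  0.04062349  0.07050764] F [-9.30917367  0.66024417  6.91155861]
0.08 (array([-0.0094, -0.0026,  0.0176]), array([ 0.0015, -0.0049, -0.0003]))
0.12 (array([0.0114, 0.0014, 0.0629]), array([ 0.0015, -0.0049, -0.0003]))
```

>>> jog_arm(deltas=[-0.0006,0,0.001,0,0,0,-0.2,-0.0006,0,0.001,0,0,0,0.05,-0.0006,0,0.001,0,0,0,0.12,-0.0006,0,0.001,0,0,0,0.2,-0.0006,0,0.001,0,0,0,0.3,-0.0006,0,0.001,0,0,0,0.35,-0.0006,0,0.001,0,0,0,0.4])

```text
time: 23.28
ee_pos: [0.5646, -0.1643, 0.1173]
ee_rot: [0.257, -2.692, 0.058]
contact_force: [0.1, -0.0, 0.3]
width: 0.0595
grasp_force: 0.0
```

>>> jog_arm(deltas=[0.004,0.0008,0.0091,0,0,0,0.4,0.012,0.0024,0.027,0,0,0,0.4,0.024,0.0048,0.054,0,0,0,0.4,0.036,0.007,0.082,0,0,0,0.4,0.046,0.009,0.104,0,0,0,0.4,0.02,0.04,0.14,0.01,-0.06,0,0.4,-0.02,0.08,0.155,0.03,-0.14,0,0.4,-0.06,0.12,0.155,0.04,-0.2,0,0.5,-0.1,0.165,0.155,0.0524,-0.2753,0,0.6,-0.12,0.21,0.155,0.0524,-0.2753,0,0.6])

```text
time: 24.12
ee_pos: [0.497, -0.0364, 0.2418]
ee_rot: [-0.293, 3.119, -0.003]
contact_force: [-0.1, 1.2, 0.1]
width: 0.0682
grasp_force: 0.0
```

```bash
python3 - <<'E'
from tgt import *
import pickle
s=cap('scene');d=cap('side')
A=cv2.cvtColor(pickle.load(open('scene0.pkl','rb'))['img'],6).astype(np.float32);B=cv2.cvtColor(s['img'],6).astype(np.float32)
for nm,P in(('FL',[-.075,.155,.07]),('FR',[-.075,-.155,.015]),('RR',[.075,-.155,.015])):
    u,v=proj(s,o+Rs@np.array(P))[0].astype(int);k=14;g=np.s_[v-k:v+k,u-k:u+k]
    print(nm,cv2.phaseCorrelate(A[g].copy(),B[g].copy(),cv2.createHanningWindow((28,28),cv2.CV_32F)))
for n,y in(('a',-.042),('b',.0406)):
    for x in(-.022,):
        for h in(0,.106):
            P=tcp(x,y,h);print(n,h,((proj(d,P)-[235,100])*4).round(),((proj(s,P)-[270,180])*4).round()+[400,0])
cv2.imwrite('pics/f.png',np.hstack([cv2.resize(d['img'][100:250,235:335],(400,600)),cv2.resize(s['img'][180:330,270:370],(400,600))]))
E
```

```text
FL ((-0.039971787385734814, 0.18329787681110155), 0.9618459256490072)
FR ((-0.008769310739655367, -0.16378494446957248), 1.0072670184241401)
RR ((0.15897581792045123, 0.12257570439696863), 0.9039167711469862)
a 0 [[229. 334.]] [[624. 308.]]
a 0.106 [[168. 214.]] [[695. 171.]]
b 0 [[222. 398.]] [[541. 227.]]
b 0.106 [[157. 274.]] [[605.  93.]]
```

View pics/f.png

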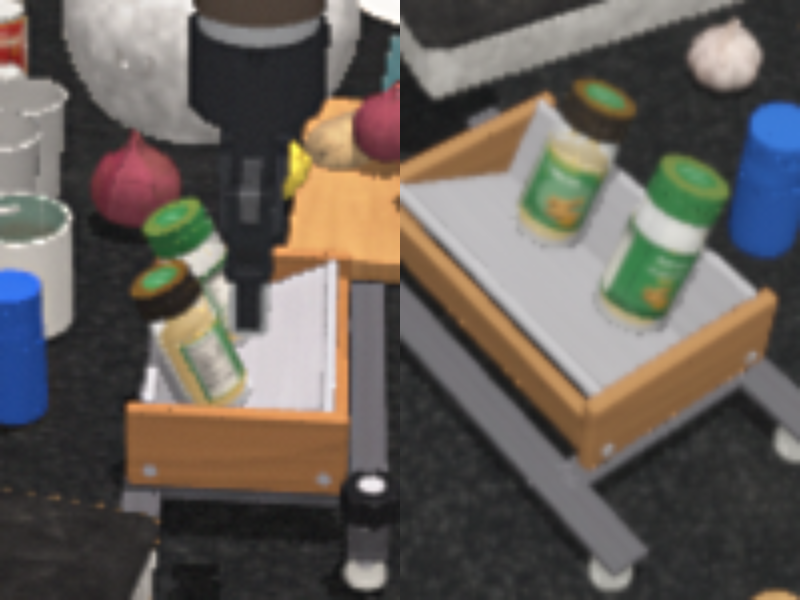

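Both jars stand flat against the back stop: the green cap is at (690,178) and the brown cap at (603,100). The fingers are clear and the stand hasn't moved.

```bash
python3 -c "
from h import *
print(arm.job_done())"
```

```text
the job is handed in; nothing more can be done
None
```

I levelled the stand with its star knob, then set both spice jars in the tray against the back stop and handed the job in at about 24 s. The hand-in returned no verdict; force readings put the knob at about 3.6 rad with the foot carrying load, though I ran no separate wobble test.

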